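# Hold a slat in the guard slot of the end sander

## Robot

A 6-joint arm with a two-finger parallel gripper is mounted at the origin on the work surface. World frame = base frame: x ahead of the robot, y to its left, z up, the work surface at z = 0. Lengths are in m, angles in degrees, forces in N, time in s.
With the tool pointing down it reaches from about 0.25 to 0.725 m from the base axis. Payload 9.7 kg.
Tool frame: the origin (TCP) lies midway between the tips of the shut fingers; the grasp point (between the pads) lies 19 mm behind it; z points along the fingers, y is the line along which they close (so a half turn about z gives the same grasp; the last joint's range is limited). The gripper opens to 85 mm and grips with 20 to 120 N. Pads are 22 mm wide; open, the fingers measure 114 mm over their backs; the gripper's body (76 mm by 85 mm) begins 54 mm behind the grasp point. The pads swing forward as they close: fully open they stand 13 mm farther back than shut.
Start: joints at [66.52, 4.979, 10.078, 95.1, 0, 90], TCP at [0.219, 0.504, 0.231] pointing down, gripper open.
Joint ranges: [-179.16, 179.16], [-48.56, 103.87], [-65.8, 70.77], [-126.05, 130.52], [-82.76, 87.17], [-180, 180]. Speed limits (degrees/s): [127.2, 127.2, 147.25, 180, 180, 180].

## Interface

Orientations are given as [roll, pitch, yaw] about the fixed x, y, z axes, in that order (R = Rz(yaw) Ry(pitch) Rx(roll)).
In Python, from workcell import * gives the robot as it stands.
- The arm moves only by the tool servo_tool, never from a script. Its argument "moves" is a list of rows, each a list of 4 numbers: the shift along the world's x, y, z in a scale on which 1.0 is 75 cm, then the turn about the world's z in normalised numbers (1 is 2 pi rad). A call has 1 to 20 rows; each row is the pose to reach, as a shift and turn from the pose commanded when the call began; what a row does not reach only later rows make up. A row lasts 1/12 s, in which the tool goes at most 41.7 mm and 7.16 degrees, less where a joint would pass 70% of its speed; a pose out of reach is approached as far as the arm can. Shift and turn numbers lie between -1 and 1, and a call with a number outside is refused. A call with a gripper value outside its range is refused whole. "claw" is the closure, from 0 (fully open) to 1 (shut), set as the call begins (left out, the last holds). The fingers move at their own pace and stop on an object; "force" is the grip in N (left out, the last holds). Time passes only in rows, so rows that repeat a pose let the fingers close. It gives the time, the measured TCP pose, the force, the opening and the grip force at its end, in the units of the state.
- get_obs(): the state, without advancing time (a new reading comes with each control period).
- camera(name): name is "side" or "top" or "wrist"; returns the picture (384x512x3 uint8, red, green, blue); there is no depth.
- get_calibration(name): a dict with "fx", "fy", "cx", "cy" (pixels), "rvec" (rotation vector, rad) and "tvec" (3), from world to camera coordinates, as OpenCV has them; the wrist camera has in their place "tool_from_camera" (4x4, takes a point from camera to tool coordinates, whose origin is the TCP and whose axes are the flange's). Camera axes: x right, y down, z forward; pixel columns grow to the right and rows downward; lengths in m; the calibration is good to about 2 mm. A picture is of the moment at which its call begins: read the wrist's pose just before it. get_calibration takes no time and is no camera call.
- job_done(): hands the job in; it is judged then, once.
The state is a dict: "time": time; "q": joint angles; "qd": joint speeds; "joint_efforts": joint torques, N m; "ee_pos": TCP position; "tcp_rot": TCP orientation; "wrist_force": force on the tool from outside, world axes, zero at the start; "torque": the same for the moment, N m; "opening": finger opening in m; "grasp_force": force on a finger pad.
Only numpy, scipy, OpenCV 4.12 (cv2) and the standard library are available. Lean on these libraries where they do the work, as an engineer would, in place of code of your own. Each camera call takes 0.05 s, during which the arm holds its last target. There are 200 camera calls.

## Task

Slide the shutter on the sander's lid fully open, to its end stop, then take the tallest slat out of the rack and pass its lower end straight down through the slot in the lid, without jamming it. Finish while still holding it there, upright and still, with about 35 mm of it below the top of the lid so that it hangs clear of the sanding disc; leave the shutter open, and leave the other slats and everything else on the bench as they are.

Things in the scene. Friction and masses are not known exactly. Their poses are not given: they have to be found in the camera images.
- slat: tallest of three pale wooden slats upright in the rack: 46 (its x) x 12 (its y) x 150 mm tall (its z), about 55 g. Origin: centre of its lower end face; z points up. It stands in one of the three kerfs (which one varies), lower end 15 mm and top 165 mm above the bench. Its two broad faces (normal to y) are free to grip above the rack.
- rack: dark wooden block fixed on the bench, 200 (x) x 60 (y) x 40 mm high, with three kerfs in a row along its x, at -64, 0 and +64 mm, each 49 (x) x 15 mm (y) and 25 mm deep. Origin: centre of its underside. The slats stand in it, with the same yaw.
- sander: green sander housing fixed on the bench, 220 (x) x 260 (y) x 110 mm high, with a 120 mm tall motor at its -y side, steel lid and a clear far wall. Origin: centre of its underside. Inside, a sanding disc lies level, its top 75 mm below the lid's upper face.
- slot (a point): centre of the slot, level with the lid's upper face, 110 mm above the bench. Axes as the sander's, z up. The slot is 48 mm long (x) and 14 mm wide (y), 2 mm more than the slat each way. Its mouth is bevelled: 4.5 mm wider on each side at the top, narrowing to 48 x 14 at 8 mm depth; the lid is 12 mm thick. Two shutter guides 6 mm high lie on the lid, 45 mm either side of the slot in x.
- shutter (a joint): travel of the shutter in m: 0 covers the slot, 0.060 is the end stop, fully open. It starts closed or partly open, anywhere from 0 to 0.02, and grows as the grip moves along the sander's -y, away from the slot. It stays where it is left; friction about 2 N.
- shutter_grip (a point): top centre of the shutter's black upright grip: a block 30 (x) x 14 (y) x 32 mm high on a 3 mm aluminium plate that lies on the lid. Axes as the sander's. Its top is 145 mm above the bench. It lies 45 mm from the slot centre along -y with the shutter at 0, 105 mm when fully open. It can be gripped from above across its 14 mm.
- short_slat: the other slat of the same section but short, 46 x 12 x 100 mm, upright in the rack; leave alone
- narrow_slat: the narrow slat, 30 x 12 x 110 mm, upright in the rack; leave alone
- sanding_block: cork sanding block 110 x 40 x 30 mm, lying between rack and sander; leave alone
- glue_bottle: white glue bottle, 60 mm across, 150 mm tall; leave alone
- tin: open aluminium tin 90 x 60 x 30 mm; leave alone
- hammer: hammer with a wooden handle, lying at the back; leave alone
- offcut: wooden offcut 30 x 200 x 20 mm, at the back; leave alone
- pencil: carpenter's pencil 130 x 14 x 8 mm, beyond the rack; leave alone
There are look-alikes about, which are no part of the job. What is shaped like the slat but purple or turquoise is not meant.

How it is judged:
By the outcome, as a careful person would: the job done as asked, in the order asked, and still so for the second after the job is handed in, while the arm keeps its last pose, push and grip.
It also fails if it takes over 54 s, if anything falls off the work surface, if the arm or the gripper's body presses on something with over 40 N, if the wrist force passes 120 N, or if a joint passes its speed limit or range.

## Working session

There is one attempt and no reset: what is moved stays moved. The work goes in short steps, Python scripts to look and compute and a tool call to move; the robot and the scene stay as the last step left them, time stands still between calls to the robot, and variables do not carry over. Pictures are saved under pics/ and viewed, at most 10 in all, crops included, and the job is handed in when it is done.

Besides the shell and the picture viewer there is one more tool, called after "Call:" as a command line: name --pt "numbers of a row" for each row, then --argument value for the rest. servo_tool: Moves the arm, as the interface text tells. Its arguments: {"type":"object","properties":{"moves":{"type":"array","items":{"type":"array","items":{"type":"number"}}},"claw":{"type":"number"},"force":{"type":"number"}},"required":["moves"]}

```bash
mkdir -p pics
cat > h.py <<'E'
from workcell import *
import numpy as np, cv2
def snap(n,f):
    o=get_obs(); im=camera(n); cv2.imwrite('pics/'+f,cv2.cvtColor(im,cv2.COLOR_RGB2BGR)); return o,im
E
python3 - <<'E'
from h import *
o,a=snap('top','top.png');o,b=snap('side','side.png')
for n in('top','side','wrist'):print(n,get_calibration(n))
print(o)
E
```

```text
top {'fx': 360.54992321026066, 'fy': 360.54992321026066, 'cx': 256.8866135016647, 'cy': 195.32390129435635, 'rvec': array([ 2.12046558, -2.13198067,  0.18232692]), 'tvec': array([0.09912279, 0.55876746, 0.85232024])}
side {'fx': 426.67479004776914, 'fy': 426.67479004776914, 'cx': 253.87520414150856, 'cy': 196.28423156534845, 'rvec': array([ 0.11598948, -2.66858936,  1.53515524]), 'tvec': array([0.53732013, 0.06246369, 1.35363701])}
wrist {'fx': 313.13879092286817, 'fy': 313.13879092286817, 'cx': 258.9222133558438, 'cy': 189.44440342244442, 'tool_from_camera': array([[-3.22417988e-04, -9.46490529e-01, -3.22731428e-01,
         8.40872644e-02],
       [ 9.99999708e-01, -8.14001222e-05, -7.60302304e-04,
         4.54890328e-04],
       [ 6.93348552e-04, -3.22731579e-01,  9.46490278e-01,
        -1.41803694e-01],
       [ 0.00000000e+00,  0.00000000e+00,  0.00000000e+00,
         1.00000000e+00]])}
{'time': 0.05, 'q': array([ 6.65218710e+01,  5.01132427e+00,  1.00334519e+01,  9.50998894e+01,
       -1.23452500e-03,  9.00018602e+01]), 'qd': array([-0.09767991, -0.16555259,  0.06365141,  0.01869967, -0.02039037,
        0.01893903]), 'joint_efforts': array([ 1.87280224e-03, -5.22077107e+01,  4.66124654e+01,  1.64065557e-02,
        7.08095428e-06,  2.10652479e-05]), 'ee_pos': array([0.21903037, 0.50424625, 0.23057195]), 'tcp_rot': array([-1.79922238e+02,  1.23704855e-03,  1.56520012e+02]), 'wrist_force': array([0.45678501, 0.11280124, 0.26000284]), 'torque': array([0.01853895, 0.01879208, 0.0152107 ]), 'grasp_force': 0.0, 'opening': 0.08518311356815858}
```

View pics/top.png

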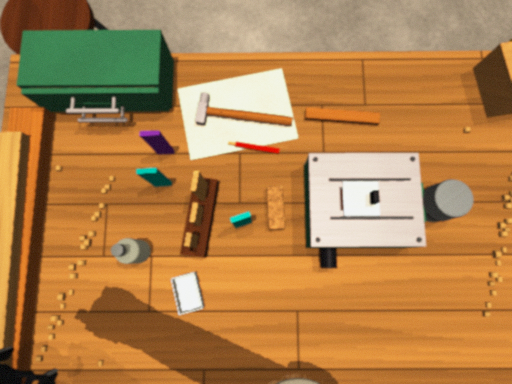

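View pics/side.png

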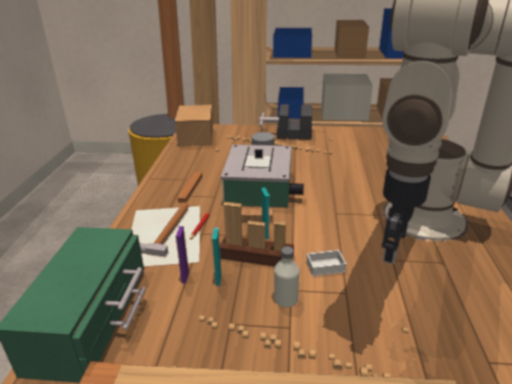

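The top view shows the sander's lid at about (365,200), with the black grip at (375,197) and the motor to its right, so the sander's -y points right. The rack is at (200,218). The pale slats in it are at (197,185), (195,211) and (191,240) in the top view. In the side view they are at (233,222) tall, (256,235) and (279,235). The pale one at the far end is clearly the tallest. The purple and turquoise look-alikes stand outside the rack.

```bash
cat >> h.py <<'E'
def cam(n):
    c=get_calibration(n);K=np.array([[c['fx'],0,c['cx']],[0,c['fy'],c['cy']],[0,0,1]])
    return K,cv2.Rodrigues(c['rvec'])[0],c['tvec']
def ray(n,uv,z):
    K,R,t=cam(n);d=R.T@np.linalg.inv(K)@[*uv,1];C=-R.T@t;return C+d*(z-C[2])/d[2]
def proj(n,P):
    K,R,t=cam(n);p=(K@(R@np.atleast_2d(P).T+t[:,None])).T;return p[:,:2]/p[:,2:]
E
python3 - <<'E'
from h import *
K,R,t=cam('top');print('C',-R.T@t)
for nm,uv,z in[('lidTL',(309,154),.11),('TR',(419,153),.11),('BR',(425,246),.11),('BL',(307,247),.11),('grip',(375,197),.145),('slattop',(197,175),.165),('rackTL',(190,178),.04),('rackTR',(219,181),.04),('rackBL',(181,254),.04),('rackBR',(206,257),.04),('motor',(450,200),.12),('plateL',(343,198),.113)]:print(nm,ray('top',uv,z).round(3))
a=cv2.imread('pics/top.png');b=cv2.imread('pics/side.png')
A=cv2.resize(a[140:270,170:430],(780,390),interpolation=cv2.INTER_CUBIC)
B=cv2.resize(b[185:265,170:320],(390,208),interpolation=cv2.INTER_CUBIC)
c=np.zeros((598,780,3),np.uint8);c[:390]=A;c[390:,:390]=B
B=cv2.resize(b[135:207,215:350],(390,208),interpolation=cv2.INTER_CUBIC);c[390:,390:]=B
cv2.imwrite('pics/c1.png',c)
E
```

```text
C [0.40052931 0.09128929 0.93794389]
lidTL [ 0.648 -0.029  0.11 ]
TR [ 0.648 -0.29   0.11 ]
BR [ 0.429 -0.285  0.11 ]
BL [ 0.429 -0.018  0.11 ]
grip [ 0.537 -0.168  0.145]
slattop [0.585 0.227 0.165]
rackTL [0.607 0.267 0.04 ]
rackTR [0.599 0.193 0.04 ]
rackBL [0.415 0.284 0.04 ]
rackBR [0.408 0.222 0.04 ]
motor [ 0.533 -0.347  0.12 ]
plateL [ 0.541 -0.104  0.113]
```

View pics/c1.png

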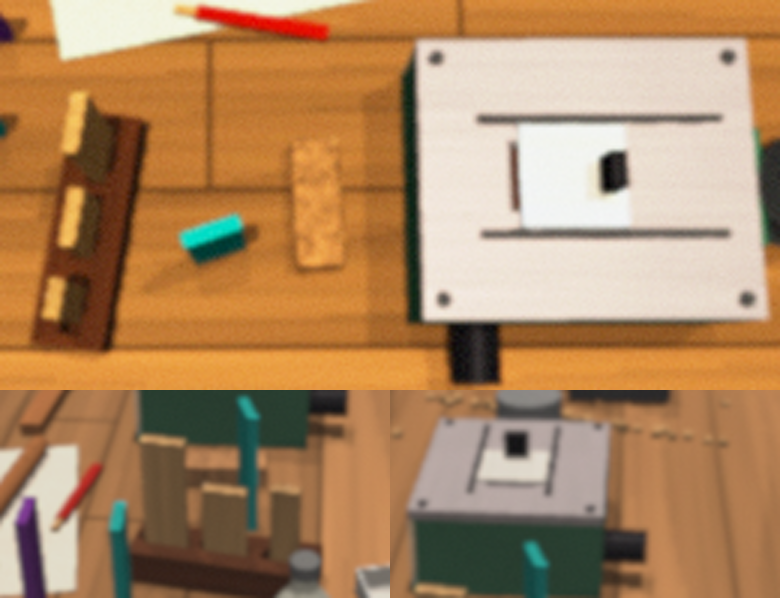

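The crop confirms it. The pale slat at the far end, side crop (163,490), is clearly taller than the pale ones at (225,520) and (285,520). The slot shows as a dark strip at (515,175), left of the white plate. Next I get closer views of the rack and the lid from the wrist camera.

The rows are not in the units I measure in: shifts go in shares of 75 cm and turns go in shares of 2 pi rad. I convert before sending: 29 cm / 75 = 0.3867, -26.5 cm / 75 = -0.3533, -1.5 rad / 6.2832 = -0.2387.

Call:
servo_tool --pt "0.0267 -0.0267 0.0267 -0.0159" --pt "0.0667 -0.06 0.0533 -0.0318" --pt "0.1067 -0.096 0.08 -0.0477" --pt "0.1467 -0.1333 0.1067 -0.0716" --pt "0.1867 -0.1707 0.12 -0.0955" --pt "0.2267 -0.2067 0.12 -0.1114" --pt "0.2667 -0.2427 0.12 -0.1273" --pt "0.3067 -0.28 0.12 -0.1432" --pt "0.3467 -0.316 0.12 -0.1592" --pt "0.3733 -0.34 0.12 -0.1751" --pt "0.3867 -0.3533 0.12 -0.191" --pt "0.3867 -0.3533 0.12 -0.2149" --pt "0.3867 -0.3533 0.12 -0.2387" --pt "0.3867 -0.3533 0.12 -0.2546" --pt "0.3867 -0.3533 0.12 -0.2546" --pt "0.3867 -0.3533 0.12 -0.2546" --pt "0.3867 -0.3533 0.12 -0.2546" --claw 0

```text
time: 1.52
ee_pos: [0.509, 0.2395, 0.3211]
tcp_rot: [-180.0, 0.0, 65.1]
wrist_force: [0.2, 0.0, 0.3]
opening: 0.0852
grasp_force: 0.0
```

Run:
```python
from h import *
import pickle
o,a=snap('wrist','w1.png');print(o['time'],o['ee_pos'],o['tcp_rot'],o['q'],abs(o['qd']).max())
pickle.dump((o['ee_pos'],o['tcp_rot']),open('w1.pkl','wb'))
```

```text
1.5167 [0.50904804 0.23951657 0.32109749] [-1.79987914e+02  1.76497648e-02  6.50702664e+01] [ 2.51988899e+01  1.00990010e+01  2.59940202e+01  1.05916313e+02
 -2.03852817e-03  1.40128626e+02] 0.13555217835451322
```

Scaled: -36 cm / 75 = -0.48, -34 cm / 75 = -0.4533, -1.13 rad / 6.2832 = -0.1798.

Call:
servo_tool --pt "0 -0.04 0 -0.0159" --pt "0 -0.0867 0 -0.0318" --pt "0 -0.1333 0 -0.0477" --pt "0 -0.18 0 -0.0637" --pt "0 -0.2267 0 -0.0796" --pt "0 -0.2733 0 -0.0955" --pt "0 -0.32 0 -0.1114" --pt "0 -0.3667 0 -0.1273" --pt "0 -0.4133 0 -0.1432" --pt "0 -0.4533 0 -0.1592" --pt "0 -0.48 0 -0.1751" --pt "0 -0.48 0 -0.1798" --pt "0 -0.48 0 -0.1798" --pt "0 -0.48 0 -0.1798" --pt "0 -0.48 0 -0.1798"

```text
time: 2.82
ee_pos: [0.5091, -0.12, 0.3213]
tcp_rot: [-180.0, -0.0, 0.3]
wrist_force: [0.5, -0.2, 0.1]
opening: 0.0852
grasp_force: 0.0
```

Run:
```python
from h import *
import pickle
o,a=snap('wrist','w2.png');print(o['time'],o['ee_pos'],o['tcp_rot'],o['q'],abs(o['qd']).max())
pickle.dump((o['ee_pos'],o['tcp_rot']),open('w2.pkl','wb'))
```

```text
2.8167 [ 0.50913659 -0.11997668  0.3213252 ] [-1.79993779e+02 -3.53277744e-04  2.84161212e-01] [-1.32630344e+01  4.39855510e+00  1.97037686e+01  1.05306327e+02
  6.13049356e-03  1.66452804e+02] 0.6063795394066311
```

View pics/w1.png

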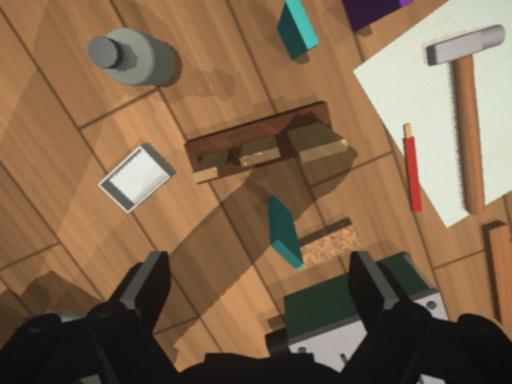

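View pics/w2.png

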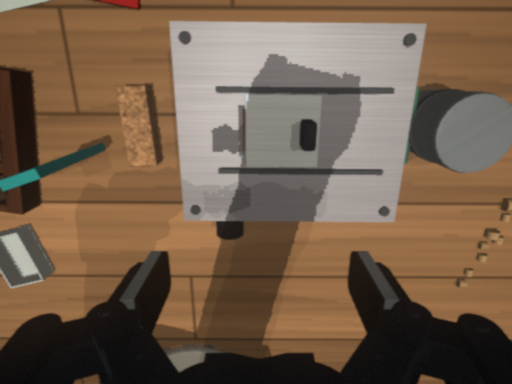

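w1 shows the rack from (188,150) to (330,115), with the tall slat's top at about (325,145). w2 shows the lid with corners (170,22), (426,24), (395,222) and (183,222), the grip top at about (308,134), guides from (217,90) to (393,90) and from (219,171) to (382,171), and the slot strip at (241,130).

```bash
cat >> h.py <<'E'
from scipy.spatial.transform import Rotation as Ro
def wcam(pose):
    c=get_calibration('wrist');T=np.eye(4);T[:3,:3]=Ro.from_euler('xyz',pose[1],degrees=True).as_matrix();T[:3,3]=pose[0]
    return np.array([[c['fx'],0,c['cx']],[0,c['fy'],c['cy']],[0,0,1]]),T@c['tool_from_camera']
def wray(pose,uv,z):
    K,M=wcam(pose);d=M[:3,:3]@np.linalg.inv(K)@[*uv,1];C=M[:3,3];return C+d*(z-C[2])/d[2]
def wproj(pose,P):
    K,M=wcam(pose);p=(K@(M[:3,:3].T@(np.atleast_2d(P)-M[:3,3]).T)).T;return p[:,:2]/p[:,2:]
E
python3 - <<'E'
from h import *
import pickle
p=pickle.load(open('w2.pkl','rb'))
for n,uv,z in[('lTL',(170,22),.11),('lTR',(426,24),.11),('lBR',(395,222),.11),('lBL',(183,222),.11),('gT1',(217,90),.116),('gT2',(393,90),.116),('gB1',(219,171),.116),('gB2',(382,171),.116),('grip',(308,134),.145),('slotT',(241,106),.11),('slotB',(241,154),.11)]:print(n,wray(p,uv,z).round(4))
p=pickle.load(open('w1.pkl','rb'))
for n,uv,z in[('rL',(188,143),.04),('rR',(326,101),.04),('r',(196,182),.04),('slattop',(325,143),.165)]:print(n,wray(p,uv,z).round(4))
a=cv2.imread('pics/w2.png');b=cv2.imread('pics/w1.png')
c=np.zeros((600,800,3),np.uint8)
c[:300,:]=cv2.resize(a[75:187,180:480],(800,300),interpolation=cv2.INTER_CUBIC)
c[300:,:]=cv2.resize(b[90:195,170:450],(800,300),interpolation=cv2.INTER_CUBIC)
cv2.imwrite('pics/c2.png',c)
E
```

```text
lTL [ 0.6489 -0.0291  0.11  ]
lTR [ 0.6483 -0.2874  0.11  ]
lBR [ 0.4292 -0.2879  0.11  ]
lBL [ 0.428  -0.0259  0.11  ]
gT1 [ 0.5839 -0.0747  0.116 ]
gT2 [ 0.5848 -0.2607  0.116 ]
gB1 [ 0.4952 -0.0736  0.116 ]
gB2 [ 0.4961 -0.2608  0.116 ]
grip [ 0.5425 -0.1689  0.145 ]
slotT [ 0.5672 -0.0995  0.11  ]
slotB [ 0.5139 -0.0988  0.11  ]
rL [0.423  0.2846 0.04  ]
rR [0.6128 0.257  0.04  ]
r [0.4062 0.2311 0.04  ]
slattop [0.5775 0.2382 0.165 ]
```

View pics/c2.png

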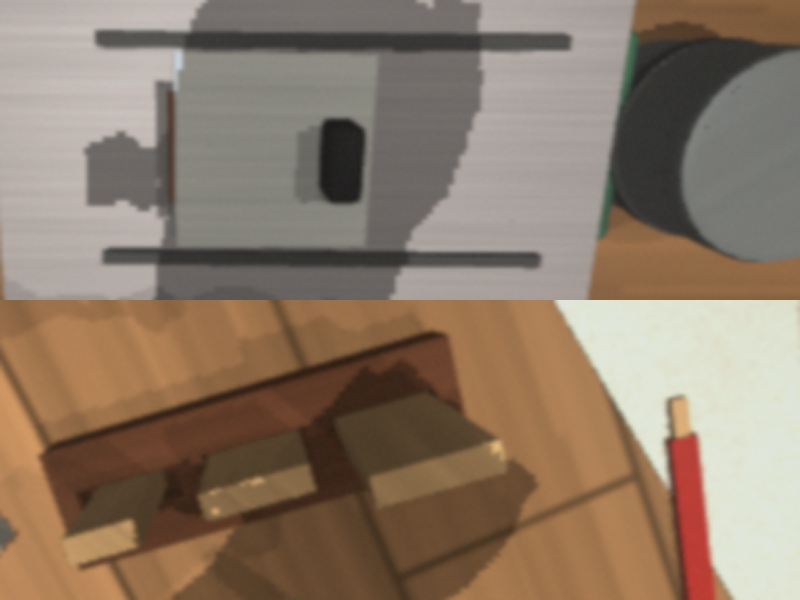

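The grip is at (0.540, -0.171), which puts the shutter at about 18 mm, inside its stated range. The slot is near (0.540, -0.108) with yaw about 0. I'll turn half a turn, so joint 6 stays clear of its limit, and then descend onto the grip.

Scaled: -9 cm / 75 = -0.12, -2.5 cm / 75 = -0.0333, 2.4 rad / 6.2832 = 0.382.

Call:
servo_tool --pt "0.0027 -0.004 0 0.0191" --pt "0.0053 -0.008 0 0.0382" --pt "0.008 -0.0133 -0.0067 0.0573" --pt "0.012 -0.02 -0.0133 0.0764" --pt "0.016 -0.0267 -0.0267 0.0955" --pt "0.02 -0.0333 -0.04 0.1146" --pt "0.024 -0.04 -0.0533 0.1337" --pt "0.028 -0.0467 -0.0667 0.1528" --pt "0.032 -0.0533 -0.08 0.1719" --pt "0.036 -0.06 -0.0933 0.191" --pt "0.04 -0.0667 -0.1067 0.2101" --pt "0.0413 -0.068 -0.12 0.2292" --pt "0.0413 -0.068 -0.12 0.2483" --pt "0.0413 -0.068 -0.12 0.2674" --pt "0.0413 -0.068 -0.12 0.2865" --pt "0.0413 -0.068 -0.12 0.3056" --pt "0.0413 -0.068 -0.12 0.3247" --pt "0.0413 -0.068 -0.12 0.3438" --pt "0.0413 -0.068 -0.12 0.3629" --pt "0.0413 -0.068 -0.12 0.382"

```text
time: 4.53
ee_pos: [0.5403, -0.1707, 0.2314]
tcp_rot: [180.0, 0.0, 138.1]
wrist_force: [-0.1, 0.4, 0.0]
opening: 0.0854
grasp_force: 0.0
```

Scaled: -11 cm / 75 = -0.1467, -10.7 cm / 75 = -0.1427, 0.737 rad / 6.2832 = 0.1173.

Call:
servo_tool --pt "0 0 0 0.0191" --pt "0 0 0 0.0382" --pt "0 0 0 0.0573" --pt "0 0 0 0.0764" --pt "0 0 0 0.0955" --pt "0 0 0 0.1114" --pt "0 0 -0.0133 0.1173" --pt "0 0 -0.04 0.1173" --pt "0 0 -0.0667 0.1173" --pt "0 0 -0.0933 0.1173" --pt "0 0 -0.12 0.1173" --pt "0 0 -0.1333 0.1173" --pt "0 0 -0.1427 0.1173" --pt "0 0 -0.1467 0.1173" --pt "0 0 -0.1467 0.1173"

```text
time: 5.78
ee_pos: [0.5402, -0.1713, 0.1214]
tcp_rot: [-180.0, 0.0, 179.9]
wrist_force: [-0.3, -0.4, 0.1]
opening: 0.0853
grasp_force: 0.0
```

Call:
servo_tool --pt "0 0 0 0" --pt "0 0 0 0" --pt "0 0 0 0" --pt "0 0 0 0" --pt "0 0 0 0" --pt "0 0 0 0" --pt "0 0 0 0" --pt "0 0 0 0" --pt "0 0 0 0" --pt "0 0 0 0" --claw 1 --force 30

```text
time: 6.62
ee_pos: [0.5402, -0.1716, 0.1216]
tcp_rot: [-180.0, 0.0, 179.8]
wrist_force: [-1.4, 0.7, 3.6]
opening: 0.0134
grasp_force: 33.3
```

The grip is held at 13.4 mm opening. Now I slide it.

Scaled: -3.7 cm / 75 = -0.0493, -3.5 cm / 75 = -0.0467.

Call:
servo_tool --pt "0 -0.004 0 0" --pt "0 -0.0093 0 0" --pt "0 -0.0147 0 0" --pt "0 -0.02 0 0" --pt "0 -0.0253 0 0" --pt "0 -0.0307 0 0" --pt "0 -0.036 0 0" --pt "0 -0.0413 0 0" --pt "0 -0.0467 0 0" --pt "0 -0.0493 0 0" --pt "0 -0.0493 0 0"

```text
time: 7.53
ee_pos: [0.5401, -0.2094, 0.1216]
tcp_rot: [-180.0, 0.0, 179.8]
wrist_force: [-1.4, -1.0, 5.6]
opening: 0.0133
grasp_force: 33.6
```

Scaled: -0.3 cm / 75 = -0.004, -0.2 cm / 75 = -0.0027.

Call:
servo_tool --pt "0 -0.0013 0 0" --pt "0 -0.0027 0 0" --pt "0 -0.004 0 0" --pt "0 -0.004 0 0"

```text
time: 7.87
ee_pos: [0.5401, -0.212, 0.1216]
tcp_rot: [-180.0, 0.0, 179.8]
wrist_force: [-1.1, 0.1, 5.7]
opening: 0.0134
grasp_force: 33.6
```

Scaled: -0.2 cm / 75 = -0.0027, -0.1 cm / 75 = -0.0013.

Call:
servo_tool --pt "0 -0.0013 0 0" --pt "0 -0.0027 0 0" --pt "0 -0.0027 0 0"

```text
time: 8.12
ee_pos: [0.54, -0.2129, 0.1216]
tcp_rot: [179.9, 0.0, 179.9]
wrist_force: [-2.0, 7.1, 6.4]
opening: 0.013
grasp_force: 33.8
```

Scaled: -0.1 cm / 75 = -0.0013.

Call:
servo_tool --pt "0 -0.0013 0 0" --pt "0 -0.0013 0 0" --pt "0 -0.0013 0 0"

```text
time: 8.37
ee_pos: [0.5401, -0.213, 0.1216]
tcp_rot: [179.8, 0.0, 179.9]
wrist_force: [-1.9, 13.1, 7.5]
opening: 0.0129
grasp_force: 33.9
```

The end stop is reached: 13 N with no further motion. That implies the slot is at y ≈ -0.108. Next I release, rise, and look at the slot and then the slat.

Scaled: 0.15 cm / 75 = 0.002.

Call:
servo_tool --pt "0 0.002 0 0" --pt "0 0.002 0 0"

```text
time: 8.53
ee_pos: [0.5401, -0.2129, 0.1216]
tcp_rot: [180.0, 0.0, 179.9]
wrist_force: [-1.8, 4.1, 6.3]
opening: 0.0132
grasp_force: 33.7
```

Scaled: 20 cm / 75 = 0.2667, 19 cm / 75 = 0.2533.

Call:
servo_tool --pt "0 0 0 0" --pt "0 0 0 0" --pt "0 0 0 0" --pt "0 0 0 0" --pt "0 0 0 0" --pt "0 0 0 0" --pt "0 0 0.0133 0" --pt "0 0 0.0333 0" --pt "0 0 0.0667 0" --pt "0 0.0133 0.1067 0" --pt "0 0.04 0.1467 0" --pt "0 0.0733 0.1867 0" --pt "0 0.1067 0.2267 0" --pt "0 0.1333 0.2533 0" --pt "0 0.14 0.2667 0" --pt "0 0.14 0.2667 0" --pt "0 0.14 0.2667 0" --pt "0 0.14 0.2667 0" --claw 0

```text
time: 10.03
ee_pos: [0.54, -0.1085, 0.3204]
tcp_rot: [180.0, -0.1, 179.8]
wrist_force: [-0.3, -0.1, 0.3]
opening: 0.0857
grasp_force: 0.0
```

Run:
```python
from h import *
import pickle
o,a=snap('wrist','w3.png');print(o['time'],o['ee_pos'],o['tcp_rot'],o['q'],abs(o['qd']).max())
pickle.dump((o['ee_pos'],o['tcp_rot']),open('w3.pkl','wb'))
```

```text
10.0333 [ 0.5400182  -0.10850522  0.32042014] [ 1.79998589e+02 -6.32428123e-02  1.79821491e+02] [-1.13554669e+01  8.38128514e+00  2.39603296e+01  1.05641361e+02
 -1.08749911e-02 -1.11769510e+01] 0.792503277433169
```

Scaled: 35 cm / 75 = 0.4667, 34 cm / 75 = 0.4533.

Call:
servo_tool --pt "0 0.0267 0 0" --pt "0.004 0.0667 0 0" --pt "0.008 0.1133 0 0" --pt "0.012 0.16 0 0" --pt "0.016 0.2067 0 0" --pt "0.02 0.2533 0 0" --pt "0.024 0.3 0 0" --pt "0.0293 0.3467 0 0" --pt "0.0347 0.3933 0 0" --pt "0.04 0.4267 0 0" --pt "0.044 0.4533 0 0" --pt "0.0467 0.4667 0 0" --pt "0.0467 0.4667 0 0" --pt "0.0467 0.4667 0 0" --pt "0.0467 0.4667 0 0"

```text
time: 11.33
ee_pos: [0.5752, 0.2405, 0.3212]
tcp_rot: [-180.0, -0.0, 179.8]
wrist_force: [0.5, -1.3, 0.3]
opening: 0.0854
grasp_force: 0.0
```

Run:
```python
from h import *
import pickle
o,a=snap('wrist','w4.png');print(o['time'],o['ee_pos'],o['tcp_rot'],o['q'],abs(o['qd']).max())
pickle.dump((o['ee_pos'],o['tcp_rot']),open('w4.pkl','wb'))
p=pickle.load(open('w3.pkl','rb'));q=(o['ee_pos'],o['tcp_rot'])
u3=wproj(p,[.54,-.108,.11])[0].astype(int);u4=wproj(q,[.58,.232,.165])[0].astype(int);print(u3,u4)
c=np.zeros((600,800,3),np.uint8)
def crop(im,u,w,h):
    x=int(np.clip(u[0]-w//2,0,512-w));y=int(np.clip(u[1]-h//2,0,384-h));print(x,y);return im[y:y+h,x:x+w]
c[:300]=cv2.resize(crop(cv2.imread('pics/w3.png'),u3,200,75),(800,300),interpolation=cv2.INTER_CUBIC)
c[300:]=cv2.resize(crop(cv2.imread('pics/w4.png'),u4,200,75),(800,300),interpolation=cv2.INTER_CUBIC)
cv2.imwrite('pics/c3.png',c)
```

```text
11.3333 [0.57522981 0.24053398 0.32122701] [-1.79975301e+02 -1.66076692e-02  1.79769067e+02] [ 2.26998222e+01  1.96936308e+01  3.77350166e+01  1.08066304e+02
 -1.62764429e-02  2.29307552e+01] 0.3854637110514734
[258 159] [249 177]
158 122
149 140
```

View pics/c3.png

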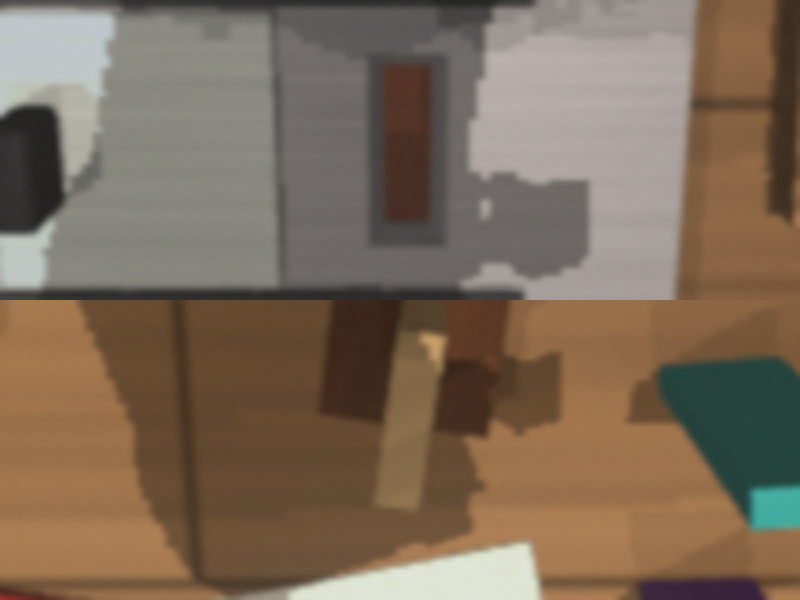

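The slot is now fully open. Its outer rim is at crop (368–446, 55–245). The slat's top face in the lower crop has corners (400,331), (446,334), (418,510) and (374,507), tilted a few degrees.

Run:
```python
from h import *
import pickle
p=pickle.load(open('w3.pkl','rb'));q=pickle.load(open('w4.pkl','rb'))
f=lambda u,v,x,y:(u/4-.375+x,v/4-.375+y)
P=[wray(p,f(*c,158,122),.11) for c in[(368,55),(446,55),(446,245),(368,245)]]
print(np.round(P,4),np.mean(P,0))
I=[wray(p,f(*c,158,122),.102) for c in[(383,65),(430,65),(430,222),(383,222)]];print(np.mean(I,0),np.round(I,4))
S=[wray(q,f(u,v-300,149,140),.165) for u,v in[(400,331),(446,334),(418,510),(374,507)]]
print(np.round(S,4),np.mean(S,0))
e=(S[2]+S[3]-S[0]-S[1])/2;print('len',np.linalg.norm(e),'yaw',np.degrees(np.arctan2(e[1],e[0])))
```

```text
[[ 0.5118 -0.1183  0.11  ]
 [ 0.5119 -0.0964  0.11  ]
 [ 0.5678 -0.096   0.11  ]
 [ 0.5677 -0.119   0.11  ]] [ 0.53980355 -0.10743197  0.11      ]
[ 0.53951844 -0.1075702   0.102     ] [[ 0.516  -0.1143  0.102 ]
 [ 0.516  -0.1007  0.102 ]
 [ 0.5631 -0.1006  0.102 ]
 [ 0.563  -0.1147  0.102 ]]
[[0.5501 0.2312 0.165 ]
 [0.5509 0.2423 0.165 ]
 [0.5957 0.2351 0.165 ]
 [0.5949 0.224  0.165 ]] [0.57289778 0.23316763 0.165     ]
len 0.045367332690605625 yaw -9.143103863444056
```

Run:
```python
from h import *
import pickle
q=pickle.load(open('w4.pkl','rb'))
f=lambda u,v:(u/4-.375+149,(v-300)/4-.375+140)
for c in[(660,370),(780,360),(750,490),(750,528)]:print(c,[wray(q,f(*c),z).round(3)[:2] for z in(0,.1,.15)])
```

```text
(660, 370) [array([0.598, 0.323]), array([0.575, 0.306]), array([0.563, 0.297])]
(780, 360) [array([0.594, 0.368]), array([0.572, 0.341]), array([0.561, 0.327])]
(750, 490) [array([0.646, 0.361]), array([0.612, 0.335]), array([0.596, 0.322])]
(750, 528) [array([0.661, 0.362]), array([0.625, 0.336]), array([0.606, 0.323])]
```

The turquoise look-alike begins at y ≈ 0.32 and the open fingers reach 0.29, so it is clear. Now I descend onto the slat.

Scaled: -20.6 cm / 75 = -0.2747, -19.5 cm / 75 = -0.26, -0.15 rad / 6.2832 = -0.0239.

Call:
servo_tool --pt "-0.0013 -0.004 -0.0133 -0.008" --pt "-0.0027 -0.0097 -0.04 -0.0159" --pt "-0.0027 -0.0097 -0.08 -0.0239" --pt "-0.0027 -0.0097 -0.12 -0.0239" --pt "-0.0027 -0.0097 -0.16 -0.0239" --pt "-0.0027 -0.0097 -0.2 -0.0239" --pt "-0.0027 -0.0097 -0.2333 -0.0239" --pt "-0.0027 -0.0097 -0.26 -0.0239" --pt "-0.0027 -0.0097 -0.2747 -0.0239" --pt "-0.0027 -0.0097 -0.2747 -0.0239" --pt "-0.0027 -0.0097 -0.2747 -0.0239"

```text
time: 12.3
ee_pos: [0.5732, 0.234, 0.116]
tcp_rot: [180.0, 0.0, 171.2]
wrist_force: [0.3, -0.6, 0.5]
opening: 0.0854
grasp_force: 0.0
```

Call:
servo_tool --pt "0 0 0 0" --pt "0 0 0 0" --pt "0 0 0 0" --pt "0 0 0 0" --pt "0 0 0 0" --pt "0 0 0 0" --pt "0 0 0 0" --pt "0 0 0 0" --pt "0 0 0 0" --pt "0 0 0 0" --claw 1 --force 40

```text
time: 13.13
ee_pos: [0.5732, 0.2346, 0.1155]
tcp_rot: [-180.0, 0.0, 171.2]
wrist_force: [-0.9, -0.4, 2.1]
opening: 0.0118
grasp_force: 39.8
```

The grasp holds at 11.8 mm opening. I lift straight up, carry the slat high over the bench, and turn it to the slot's yaw.

Scaled: 18.2 cm / 75 = 0.2427, 17.5 cm / 75 = 0.2333.

Call:
servo_tool --pt "0 0 0.0067 0" --pt "0 0 0.016 0" --pt "0 0 0.0293 0" --pt "0 0 0.0467 0" --pt "0 0 0.0667 0" --pt "0 0 0.0933 0" --pt "0 0 0.12 0" --pt "0 0 0.1533 0" --pt "0 0 0.1867 0" --pt "0 0 0.2133 0" --pt "0 0 0.2333 0" --pt "0 0 0.2427 0" --pt "0 0 0.2427 0"

```text
time: 14.22
ee_pos: [0.5735, 0.2349, 0.2995]
tcp_rot: [179.9, 0.2, 171.2]
wrist_force: [-0.6, 0.9, -0.8]
opening: 0.0117
grasp_force: 39.5
```

Scaled: -34.1 cm / 75 = -0.4547, -33.5 cm / 75 = -0.4467, 0.157 rad / 6.2832 = 0.025.

Call:
servo_tool --pt "-0.0013 -0.0133 0 0.0016" --pt "-0.004 -0.04 0 0.0032" --pt "-0.008 -0.08 0 0.0064" --pt "-0.012 -0.12 0 0.0095" --pt "-0.016 -0.16 0 0.0127" --pt "-0.02 -0.2 0 0.0159" --pt "-0.024 -0.24 0 0.0191" --pt "-0.028 -0.28 0 0.0223" --pt "-0.032 -0.32 0 0.025" --pt "-0.036 -0.36 0 0.025" --pt "-0.04 -0.4 0 0.025" --pt "-0.0427 -0.4267 0 0.025" --pt "-0.044 -0.4467 0 0.025" --pt "-0.044 -0.4547 0 0.025" --pt "-0.044 -0.4547 0 0.025" --pt "-0.044 -0.4547 0 0.025" --pt "-0.044 -0.4547 0 0.025"

```text
time: 15.63
ee_pos: [0.54, -0.1056, 0.2969]
tcp_rot: [180.0, -0.0, -179.7]
wrist_force: [-0.3, -0.9, -0.2]
opening: 0.0119
grasp_force: 39.3
```

Run:
```python
from h import *
import pickle
o,a=snap('wrist','w5.png');_,b=snap('side','s5.png');print(o['time'],o['ee_pos'],o['tcp_rot'],abs(o['qd']).max(),o['wrist_force'])
p=(o['ee_pos'],o['tcp_rot']);pickle.dump(p,open('w5.pkl','wb'))
E=o['ee_pos'];pts=[E+[dx,dy,dz] for dz in(-.1005,.0495) for dx,dy in((-.023,-.006),(-.023,.006),(.023,.006),(.023,-.006))]
print(wproj(p,pts).round(1),proj('side',pts).round(1),wproj(p,[.54,-.1075,.11]))
w=cv2.imread('pics/w5.png');s=cv2.imread('pics/s5.png');u=proj('side',[E])[0].astype(int);print(u)
c=np.zeros((600,800,3),np.uint8);c[:,:400]=cv2.resize(w[84:384,160:360],(400,600),interpolation=cv2.INTER_CUBIC)
c[:,400:]=cv2.resize(s[u[1]-50:u[1]+100,u[0]-50:u[0]+50],(400,600),interpolation=cv2.INTER_CUBIC);cv2.imwrite('pics/c5.png',c)
```

```text
15.6333 [ 0.5400308  -0.10558327  0.29690921] [ 1.79980034e+02 -3.49255377e-02 -1.79713069e+02] 0.48817020487024837 [-0.28123375 -0.9223073  -0.24469383]
[[250.7 163.6]
 [265.8 163.7]
 [265.2 216.8]
 [250.9 216.8]
 [239.8 270.7]
 [274.9 270.8]
 [272.4 372.9]
 [241.6 372.8]] [[263.2 140.9]
 [262.9 142.4]
 [248.8 142. ]
 [249.2 140.6]
 [262.9  95.9]
 [262.6  97.1]
 [247.8  96.9]
 [248.2  95.7]] [[256.56535261 164.83055052]]
[255 111]
```

View pics/c5.png

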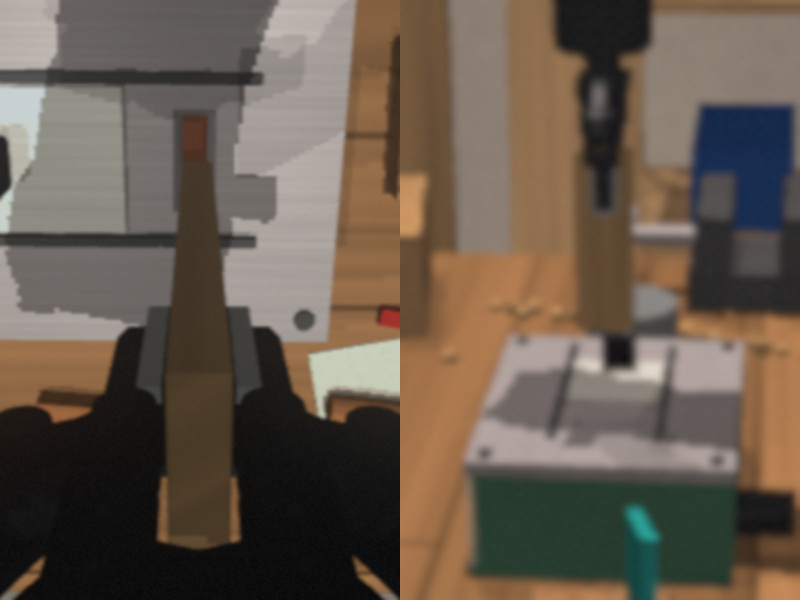

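The slat hangs upright. Its lower near edge is at crop (181–212, 161), which matches the prediction to within 1 px, and the slot lies right behind it. I make a small correction and go down to just above the lid.

Scaled: -7.5 cm / 75 = -0.1, -6.5 cm / 75 = -0.0867.

Call:
servo_tool --pt "-0.0011 -0.002 -0.0133 0" --pt "-0.0011 -0.002 -0.04 0" --pt "-0.0011 -0.002 -0.0667 0" --pt "-0.0011 -0.002 -0.0867 0" --pt "-0.0011 -0.002 -0.1 0" --pt "-0.0011 -0.002 -0.1 0" --pt "-0.0011 -0.002 -0.1 0" --pt "-0.0011 -0.002 -0.1 0" --pt "-0.0011 -0.002 -0.1 0"

```text
time: 16.48
ee_pos: [0.5398, -0.1078, 0.2236]
tcp_rot: [-180.0, 0.1, -179.7]
wrist_force: [-0.2, -0.5, -1.0]
opening: 0.0113
grasp_force: 39.3
```

Run:
```python
from h import *
o,a=snap('wrist','w6.png');print(o['time'],o['ee_pos'],o['tcp_rot'],abs(o['qd']).max(),o['wrist_force'])
p=(o['ee_pos'],o['tcp_rot'])
E=o['ee_pos'];print(wproj(p,[E+[-.0224,dy,-.1005] for dy in(-.006,.006)]),wproj(p,[[.5118,-.1183,.11],[.5119,-.0964,.11],[.5677,-.119,.11]]))
w=cv2.imread('pics/w6.png')
cv2.imwrite('pics/c6.png',cv2.resize(w[120:240,180:340],(800,600),interpolation=cv2.INTER_CUBIC))
```

```text
16.4833 [ 0.53978901 -0.1077888   0.22355073] [-1.79979293e+02  1.00577280e-01 -1.79745712e+02] 0.20036173102241475 [-0.20332649 -0.4637457  -0.95875534]
[[250.78631467 164.08988641]
 [265.872498   164.1531684 ]] [[245.71506374 153.6154196 ]
 [272.12798216 153.84528968]
 [245.5282046  215.57334314]]
```

View pics/c6.png

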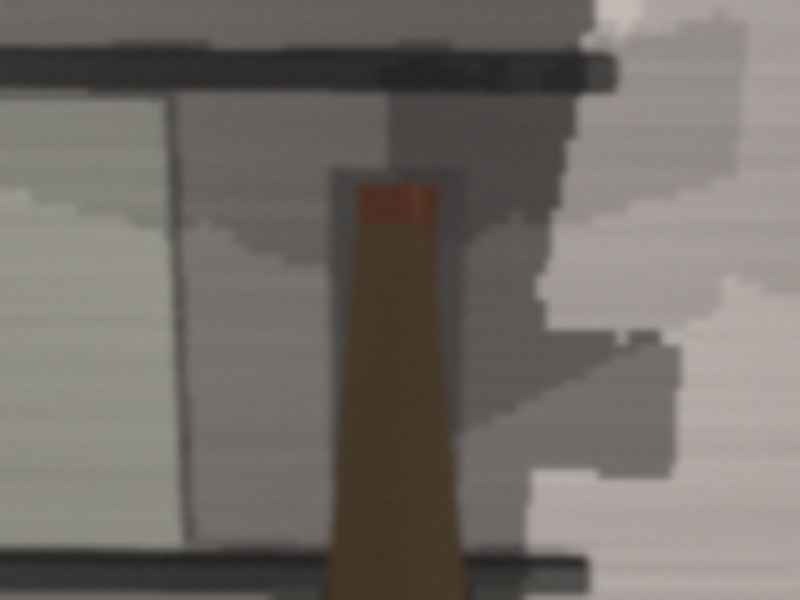

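The slat's lower end sits inside the slot rim: the rim is at crop u 332–466, the slat at 356–437, and the inner mouth at 358–440. I correct by -0.8 mm in x and +0.5 mm in y, then lower it gently.

Scaled: -1.7 cm / 75 = -0.0227, -0.08 cm / 75 = -0.0011.

Call:
servo_tool --pt "-0.0011 0.0007 -0.004 0" --pt "-0.0011 0.0007 -0.0107 0" --pt "-0.0011 0.0007 -0.0173 0" --pt "-0.0011 0.0007 -0.0227 0" --pt "-0.0011 0.0007 -0.0227 0"

```text
time: 16.95
ee_pos: [0.5381, -0.1073, 0.2039]
tcp_rot: [180.0, -0.1, -179.8]
wrist_force: [0.1, -0.0, -1.2]
opening: 0.0116
grasp_force: 39.3
```

Scaled: -0.6 cm / 75 = -0.008, -0.4 cm / 75 = -0.0053.

Call:
servo_tool --pt "0 0 -0.0027 0" --pt "0 0 -0.0053 0" --pt "0 0 -0.008 0" --pt "0 0 -0.008 0"

```text
time: 17.28
ee_pos: [0.5386, -0.1074, 0.199]
tcp_rot: [180.0, -0.0, -179.8]
wrist_force: [1.0, -0.0, -0.1]
opening: 0.0118
grasp_force: 39.4
```

It is in the throat with only a 1 N sideways force. I ease x by +0.4 mm and continue down.

Scaled: -1.2 cm / 75 = -0.016, -1.1 cm / 75 = -0.0147.

Call:
servo_tool --pt "0.0005 0 -0.0027 0" --pt "0.0005 0 -0.0067 0" --pt "0.0005 0 -0.0107 0" --pt "0.0005 0 -0.0147 0" --pt "0.0005 0 -0.016 0" --pt "0.0005 0 -0.016 0"

```text
time: 17.78
ee_pos: [0.5387, -0.1073, 0.1868]
tcp_rot: [180.0, -0.0, -179.8]
wrist_force: [-0.1, -0.5, -0.4]
opening: 0.0115
grasp_force: 39.4
```

Scaled: -1.15 cm / 75 = -0.0153, -1.1 cm / 75 = -0.0147.

Call:
servo_tool --pt "0 0 -0.004 0" --pt "0 0 -0.008 0" --pt "0 0 -0.012 0" --pt "0 0 -0.0147 0" --pt "0 0 -0.0153 0" --pt "0 0 -0.0153 0" --pt "0 0 -0.0153 0" --pt "0 0 -0.0153 0"

```text
time: 18.45
ee_pos: [0.539, -0.1073, 0.1759]
tcp_rot: [-180.0, 0.0, -179.8]
wrist_force: [-0.1, -0.0, -0.4]
opening: 0.0114
grasp_force: 39.4
```

Run:
```python
from h import *
o,a=snap('wrist','w7.png');_,s=snap('side','s7.png');print(o)
w=cv2.imread('pics/w7.png');s=cv2.imread('pics/s7.png');c=np.zeros((600,800,3),np.uint8)
c[:,:400]=cv2.resize(w[84:384,160:360],(400,600),interpolation=cv2.INTER_CUBIC)
c[:,400:]=cv2.resize(s[80:230,205:305],(400,600),interpolation=cv2.INTER_CUBIC);cv2.imwrite('pics/c7.png',c)
```

```text
{'time': 18.45, 'q': array([-1.12629726e+01,  4.10877107e+00,  3.01570697e+00,  8.88966731e+01,
       -3.82700605e-04, -1.15038632e+01]), 'qd': array([ 0.02454654, -0.0031051 , -0.04532994, -0.09999024, -0.04829888,
        0.00697505]), 'joint_efforts': array([ 4.31821791e-04, -5.17600679e+01,  4.71730578e+01, -2.40792542e-03,
       -2.50040193e-04,  2.33173114e-05]), 'ee_pos': array([ 0.53898685, -0.10733996,  0.17591687]), 'tcp_rot': array([-1.79997578e+02,  9.98032860e-03, -1.79759109e+02]), 'wrist_force': array([-0.0673854 , -0.01695057, -0.38379769]), 'torque': array([-0.00908384, -0.01849671, -0.05470362]), 'grasp_force': 39.37304377555847, 'opening': 0.01143245820290318}
```

View pics/c7.png

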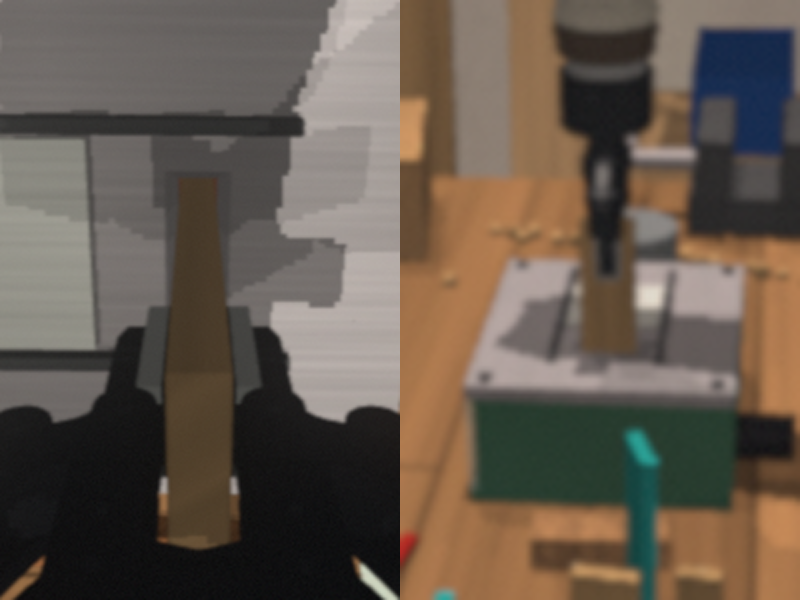

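The slat is in the slot with its top edge in the wrist view unchanged at crop y = 373, so it has not slipped in the grip. The lower end is about 34.6 mm below the lid top, forces are near zero, and the shutter is still open.

```bash
python3 -c "
from workcell import *
print(job_done())"
```

```text
the job is handed in; nothing more can be done
None
```

I slid the shutter open to its end stop and handed the job in at about 18.5 s, with the arm still holding the tallest slat upright and still in the slot, about 35 mm below the lid top and with near-zero force.

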